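# Gauge two sleeves and hold the cam lift at the top

## Task

Two aluminium sleeves on the lab desk look alike but have different bores: slide the one that fits over the steel gauge pin until it sits on the little lift table, and put the one that is too narrow in the shallow white tray. Then swing the cam lever up until it stands upright, where the table is lifted highest, and finish while still holding the lever there with the gripper, because its spring turns it back when let go. Do not shift or knock over the two loose capped vials standing near the sleeves.

Things in the scene. Friction and masses are not known exactly. Their poses are not given: they have to be found in the camera images.
- sleeve_wide: The sleeve that fits: plain aluminium tube standing on end, 36 mm outside diameter, 40 mm tall, 21 mm bore right through, 73 g (the mass varies by up to 30 %). Origin: centre of its lower end; z along the bore.
- sleeve_narrow: The sleeve that does not fit: same aluminium, same 36 mm outside and 40 mm height, but only a 14 mm bore (thicker wall), 93 g (the mass varies by up to 30 %). Origin: centre of its lower end; z along the bore. The two sleeves may stand in either of two spots on and near the grey mat to the robot's right.
- pin_foot (a point): Centre of the foot of the gauge pin, on the top face of the lift table (96 x 100 mm aluminium plate, 8 mm thick, its top 96 mm above the desk with the lever at rest, 15 mm higher at the peak). The steel pin rises from here: 18 mm diameter, 38 mm tall, the uppermost 10 mm tapering to 7 mm diameter.
- reject_tray_in (a point): Centre of the inner floor, 4 mm above the desk, of the shallow white plastic tray, fixed, outside 130 mm (x) by 110 mm (y) by 25 mm high, 4 mm walls; axes along its sides.
- stand: Fixed cam-lift stand: dark steel base plate 160 mm (its x) by 140 mm (its y), lift table over its middle, cam beneath, lever on its front (-x) side. Origin: centre of the base's underside; z up. The cam axle runs along the stand's x axis 55 mm above the origin; the lever swings in the plane 62 mm in front of the origin (stand x = -62 mm).
- lever_knob (a point): Centre of the black knob at the lever's end, 150 mm from the axle: a disc 32 mm in diameter with flat faces 24 mm apart, facing along the stand's x axis (pinch across them; the knob may turn between the fingers). The lever is a steel rod 12 mm thick. At rest the knob is on the stand's -y side, 94 mm above the desk; upright it is 205 mm up, straight over the axle.
- cam (a joint): Cam lever angle, rad. 0: at rest on its stop, lever pointing to the stand's -y side, 15 degrees above level. Grows as the knob swings up and over towards the stand's +y side. 1.31: lever upright, highest lift; past that the table sinks again; stop at 1.75. A return spring pulls to 0 (about 3 N at the knob when upright).
- vial_a: Bystander: small glass vial with white cap, 28 mm diameter, 55 mm tall, loose. Origin: centre of its underside.
- vial_b: Bystander: the same kind of vial, 28 mm diameter, 55 mm tall, loose. Origin: centre of its underside.
Mind the look-alikes: they are no part of the job. What is meant by the part that bears reject_tray_in is not pink, and is the larger of those in its own colour.

How it is judged (in metres and radians):
On the way, in this order (a step that is already met when the one before it is completed fails the run):
1. the wide sleeve is seated on the gauge pin and the narrow one lies in the white tray, both let go (horizontal distance between sleeve_wide and pin_foot below 0.004 m and z of sleeve_wide in the frame of pin_foot between -0.003 and 0.004 m and angle between sleeve_wide's own z axis and vertical below 0.12 rad and contact force between the fingers and sleeve_wide below 0.1 N and x of sleeve_narrow in the frame of reject_tray_in between -0.062 and 0.062 m and y of sleeve_narrow in the frame of reject_tray_in between -0.052 and 0.052 m and z of sleeve_narrow in the frame of reject_tray_in below 0.024 m and contact force between the fingers and sleeve_narrow below 0.1 N and linear speed of sleeve_narrow below 0.05 m/s), for 0.2 s.
2. the cam lever is swung up to its highest lift point (value of joint cam between 1.11 and 1.51 rad), for 0.2 s.
At the end, for the whole second after the job is handed in: Wide sleeve round the pin on the lift table (4 mm in height and centring, upright within 7 degrees), narrow one in the white tray, neither touched by the fingers; cam lever still, within 0.2 rad of its highest point (1.31 rad), held by the fingers (over 1 N) (all of step 1 and all of step 2 and contact force between the fingers and cam above 1 N and velocity of joint cam between -0.1 and 0.1 rad/s); the arm keeps its last pose, push and grip.
It fails at once if a loose vial is shifted by more than 40 mm or knocked over (distance of any of vial_a, vial_b from where it was at the start of the episode above 0.04 m or angle between any of vial_a, vial_b's own z axis and vertical above 0.6 rad).
It also fails if it takes over 70 s, if anything falls off the work surface, if the arm or the gripper's body presses on something with over 40 N, if the wrist force passes 120 N, or if a joint passes its speed limit or range.

## Robot

A 6-joint arm with a two-finger parallel gripper is mounted at the origin on the work surface. World frame = base frame: x ahead of the robot, y to its left, z up, the work surface at z = 0. Lengths are in m, angles in degrees, forces in N, time in s.
With the tool pointing down it reaches from about 0.375 to 0.9 m from the base axis. Payload 3.1 kg.
Tool frame: the origin (TCP) lies at the very end of the fingers, on their centre line; the grasp point (between the pads) lies behind it (bot.grip_depth is the z of the grasp point in the tool frame, in m); z points along the fingers, y is the direction in which the jaws open and shut (so a half turn about z gives the same grasp; the last joint's range is limited). The gripper opens to 87 mm and grips with 3 to 60 N. Pads are 19 mm wide; open, the fingers measure 117 mm over their backs; the gripper's body (75 mm by 190 mm) begins 51 mm behind the grasp point.
Start: joints at [-81.217, 30.224, 82.088, -0, 67.689, -10.227], TCP at [0.204, -0.591, 0.189] pointing down, gripper open.
Joint ranges: [-176.69, 176.69], [-43.24, 126.21], [12.49, 139.97], [-82, 262], [0, 151.66], [-163.58, 163.58]. Speed limits (degrees/s): [159.86, 159.86, 180, 180, 180, 180].

## Interface

Orientations are given as a 3x3 rotation matrix whose columns are the frame's x, y, z axes.
In Python, from rig import bot, vision gives the robot as it stands. The module is installed in compiled form; this text tells all that it offers.
- The arm moves only by the shell command python3 -m jog 'ROWS'. ROWS is JSON, a list of rows, each a list of 3 entries, a list of its own where there are three numbers: the shift along the tool's x, y, z in mm, then the turn, a rotation vector about the tool's x, y, z in degrees, then the closure, from 0 (fully open) to 1 (shut). In form: [[[dx, dy, dz], [wx, wy, wz], fingers], ...]. A call has 1 to 12 rows; each row is the pose to reach, as a shift and turn from the pose commanded when the call began, along the tool's axes at that moment; what a row does not reach only later rows make up. A row lasts 1/12 s, in which the tool goes at most 41.7 mm and 7.16 degrees, less where a joint would pass 70% of its speed; a pose out of reach is approached as far as the arm can. A call with a gripper value outside its range is refused whole. The fingers move at their own pace and stop on an object; the grip force is fixed at half the most. Time passes only in rows, so rows that repeat a pose let the fingers close. It gives the time, the measured TCP pose, the force and the opening at its end, in the units of the state.
- bot.read_state(): the state, without advancing time (a new reading comes with each control period).
- vision.capture(name): name is "scene" or "side" or "wrist"; returns the picture (384x512x3 uint8, red, green, blue); there is no depth.
- vision.camera_info(name): a dict with "intrinsics" (3x3 intrinsics, pixels), "camera_from_world" (4x4, takes a point from world to camera coordinates); the wrist camera has in their place "mount" (4x4, takes a point from camera to tool coordinates, whose origin is the TCP and whose axes are the flange's). Camera axes: x right, y up, looking along -z (the intrinsics and any distortion apply to the point x, -y, -z); pixel columns grow to the right and rows downward; lengths in m; the calibration is good to about 2 mm. The wrist camera is an equidistant fisheye: a pixel r from the principal point sees the ray r / f radians off the axis. A picture is of the moment at which its call begins: read the wrist's pose just before it. camera_info takes no time and is no camera call.
- bot.hand_in(): hands the job in, once; it reports no verdict.
The state is a dict: "time_s": time; "joint_positions": joint angles; "qvel": joint speeds; "tau": joint torques, N m; "position": TCP position; "tcp_rot": TCP orientation; "force": force on the tool from outside, world axes, zero at the start; "moment": the same for the moment, N m; "opening": opening from 0.0 (shut) to 1.0 (fully open).
Only numpy, scipy, OpenCV 4.12 (cv2) and the standard library are available. Lean on these libraries where they do the work, as an engineer would, in place of code of your own. Each camera call takes 0.05 s, during which the arm holds its last target. There are 200 camera calls.

## Working session

There is one attempt and no reset: what is moved stays moved. The work goes in short steps, Python scripts to look and compute and a shell command to move; the robot and the scene stay as the last step left them, time stands still between calls to the robot, and variables do not carry over. Pictures are saved under pics/ and viewed, about 8 in all and at most 12, crops included, and the job is handed in when it is done.

```bash
mkdir -p pics; cat > h.py <<'E'
import numpy as np, cv2
from rig import bot, vision
def cap(n,f):
    im=vision.capture(n); cv2.imwrite(f'pics/{f}.png',im[:,:,::-1]); return im
def ray(n,uv,st=None):
    ci=vision.camera_info(n); K=np.array(ci['intrinsics'])
    x=(uv[0]-K[0,2])/K[0,0]; y=(uv[1]-K[1,2])/K[1,1]
    if n=='wrist':
        M=np.array(ci['mount']); r=np.hypot(x,y); d=np.array([np.sin(r)*x/max(r,1e-9),-np.sin(r)*y/max(r,1e-9),-np.cos(r)])
        R=np.array(st['tcp_rot']); p=np.array(st['position'])
        return R@M[:3,3]+p, R@M[:3,:3]@d
    T=np.linalg.inv(np.array(ci['camera_from_world'])); d=np.array([x,-y,-1.])
    return T[:3,3],T[:3,:3]@d
def onz(n,uv,z,st=None):
    o,d=ray(n,uv,st); return o+d*(z-o[2])/d[2]
def proj(n,P):
    ci=vision.camera_info(n); K=np.array(ci['intrinsics']); c=np.array(ci['camera_from_world'])@np.r_[P,1]
    return K[0,2]+K[0,0]*c[0]/-c[2], K[1,2]+K[1,1]*-c[1]/-c[2]
E
python3 - <<'E'
from h import *
st=bot.read_state(); print(st); print(bot.grip_depth)
for n in('scene','side','wrist'): print(n,vision.camera_info(n))
a=cap('scene','s0');b=cap('side','d0');c=cap('wrist','w0')
cv2.imwrite('pics/all0.png',np.vstack([np.hstack([a,b]),np.hstack([c,c*0])])[:,:,::-1][:, :])
im=cv2.imread('pics/all0.png'); cv2.imwrite('pics/all0.png',cv2.resize(im,(800,600)))
E
```

```text
{'time_s': 0.0, 'joint_positions': array([-8.12158588e+01,  3.02783456e+01,  8.21551804e+01, -1.48175705e-03,
        6.76895522e+01, -1.02278153e+01]), 'qvel': array([-0.03653627,  0.08419788,  0.03563286, -0.08366136,  0.05733445,
        0.01568182]), 'tau': array([ 5.95215261e-04, -4.40044749e+01, -1.76589864e+01,  6.34678896e-02,
        5.82149264e-02, -1.42330159e-04]), 'position': array([ 0.2034948 , -0.59010343,  0.18828506]), 'tcp_rot': array([[ 9.45447472e-01,  3.25774391e-01, -3.51689153e-04],
       [ 3.25774384e-01, -9.45445165e-01,  2.11926953e-03],
       [ 3.57900932e-04, -2.11822934e-03, -9.99997693e-01]]), 'force': array([ 0.14511237, -0.06809448, -0.70748625]), 'moment': array([ 0.00125286,  0.02933339, -0.0054319 ]), 'opening': 0.9945578524826012}
-0.0187
scene {'intrinsics': array([[379.06404025,   0.        , 261.80283571],
       [  0.        , 379.06404025, 187.75549419],
       [  0.        ,   0.        ,   1.        ]]), 'camera_from_world': array([[-0.27035147,  0.96266402,  0.01371391,  0.06004953],
       [-0.65448259, -0.1942123 ,  0.73070796,  0.30350
[... 398 characters left out ...]
44937943, -0.58216724,  0.67759828, -0.23757231],
       [-0.42189793,  0.53027835,  0.73539581, -1.16074337],
       [ 0.        ,  0.        ,  0.        ,  1.        ]])}
wrist {'intrinsics': array([[297.31863964,   0.        , 251.50229475],
       [  0.        , 297.31863964, 192.22405959],
       [  0.        ,   0.        ,   1.        ]]), 'mount': array([[ 5.53531695e-04,  9.69190737e-01,  2.46310799e-01,
         6.65303101e-02],
       [ 9.99999842e-01, -5.12802423e-04, -2.29499683e-04,
        -5.35568806e-04],
       [-9.61201924e-05,  2.46310887e-01, -9.69190868e-01,
        -1.94171665e-01],
       [ 0.00000000e+00,  0.00000000e+00,  0.00000000e+00,
         1.00000000e+00]])}
```

View pics/all0.png

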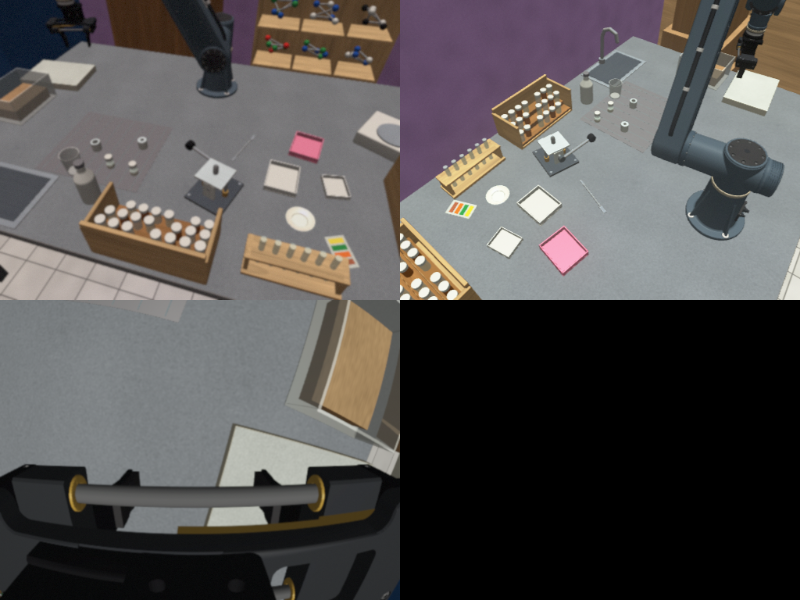

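The overview (scale 0.78) shows two sleeves at about (96,144) and (142,142) in scene, vials at (109,160) and (133,168), and the stand at (213,180). Tray candidates are white large at (282,177), white small at (336,187) and pink at (306,146). I expect the large white one, because it is not pink and is the larger of the two white trays. I'll confirm in an enlarged crop.

```bash
python3 - <<'E'
from h import *
a=cv2.imread('pics/s0.png'); d=cv2.imread('pics/d0.png')
r=lambda im,x,y,w,h,W,H: cv2.resize(im[y:y+h,x:x+w],(W,H),interpolation=cv2.INTER_CUBIC)
top=np.hstack([r(a,100,165,100,75,400,300),r(a,225,165,130,97,400,300)])
bot_=np.hstack([r(d,235,105,100,75,400,300),r(a,320,160,140,105,400,300)])
cv2.imwrite('pics/c1.png',np.vstack([top,bot_]))
# rough white tray contours, scene
hsv=cv2.cvtColor(a,cv2.COLOR_BGR2HSV)
for n,f in(('scene','s0'),('side','d0')):
    im=cv2.imread(f'pics/{f}.png'); h=cv2.cvtColor(im,cv2.COLOR_BGR2HSV)
    m=((h[...,2]>175)&(h[...,1]<40)).astype(np.uint8)
    cs,_=cv2.findContours(m,cv2.RETR_EXTERNAL,cv2.CHAIN_APPROX_NONE)
    for c in cs:
        if cv2.contourArea(c)>40:
            (x,y),s,_=cv2.minAreaRect(c); print(n,round(x,1),round(y,1),np.round(s,1),cv2.contourArea(c),onz(n,(x,y),0.02).round(3))
E
```

```text
scene 258.0 380.0 [ 6. 22.] 56.5 [0.998 0.21  0.02 ]
scene 167.0 378.0 [10. 38.] 189.0 [1.044 0.038 0.02 ]
scene 222.0 373.5 [19. 46.] 595.5 [1.006 0.138 0.02 ]
scene 123.5 371.5 [23. 51.] 774.0 [ 1.056 -0.05   0.02 ]
scene 178.0 365.4 [42.5 20.9] 799.5 [1.016 0.048 0.02 ]
scene 77.5 371.0 [39.5 48.4] 1262.5 [ 1.08  -0.138  0.02 ]
scene 136.8 352.7 [39.5 19.6] 587.5 [ 1.016 -0.044  0.02 ]
scene 36.1 360.6 [37.6 58.6] 1703.0 [ 1.085 -0.23   0.02 ]
scene 96.7 340.7 [40.5 19.1] 623.5 [ 1.016 -0.137  0.02 ]
scene 14.5 349.0 [48. 29.] 529.0 [ 1.078 -0.288  0.02 ]
scene 59.0 328.9 [39.4 18.9] 599.5 [ 1.016 -0.228  0.02 ]
scene 256.0 313.5 [11. 12.] 112.5 [0.864 0.167 0.02 ]
scene 22.4 317.7 [40.2 19. ] 594.5 [ 1.016 -0.321  0.02 ]
scene 236.5 308.5 [11. 13.] 114.0 [0.865 0.121 0.02 ]
scene 437.0 322.5 [52.2 22.6] 85.5 [0.774 0.555 0.02 ]
scene 3.5 308.0 [ 7. 12.] 47.0 [ 1.008 -0.378  0.02 ]
scene 217.0 303.5 [11. 12.] 104.0 [0.865 0.075 0.02 ]
scene 262.0 299.0 [10. 12.] 93.5 [0.826 0.17  0.02 ]
scene 198.5 298.4 [11.1 12.6] 104.0 [0.865 0.029 0.02 ]
scene 243.8 294.8 [10.6 11.3] 90.5 [0.8
[... 1575 characters left out ...]
.2 12.7] 89.5 [0.734 0.767 0.02 ]
side 6.3 312.8 [ 8.5 12. ] 82.5 [0.778 0.767 0.02 ]
side 497.0 344.5 [77. 28.] 1044.0 [-0.269  0.06   0.02 ]
side 133.2 308.2 [35.8 31. ] 932.5 [0.521 0.551 0.02 ]
side 77.6 267.3 [37.6 20.1] 592.5 [0.746 0.565 0.02 ]
side 124.5 249.0 [24.7 30.4] 583.0 [0.688 0.44  0.02 ]
side 177.5 259.0 [44.1 38. ] 1413.0 [0.537 0.368 0.02 ]
side 195.9 182.2 [22.8 35.1] 655.0 [0.709 0.106 0.02 ]
side 287.0 158.0 [ 6. 10.] 44.5 [ 0.529 -0.188  0.02 ]
side 274.5 122.0 [ 6. 11.] 49.5 [ 0.688 -0.334  0.02 ]
side 239.6 107.3 [ 6.6 11.7] 51.5 [ 0.861 -0.326  0.02 ]
side 449.5 112.7 [61.3 42.7] 2196.0 [ 0.156 -0.82   0.02 ]
side 286.8 77.1 [36.4 39.2] 104.0 [ 0.836 -0.639  0.02 ]
```

View pics/c1.png

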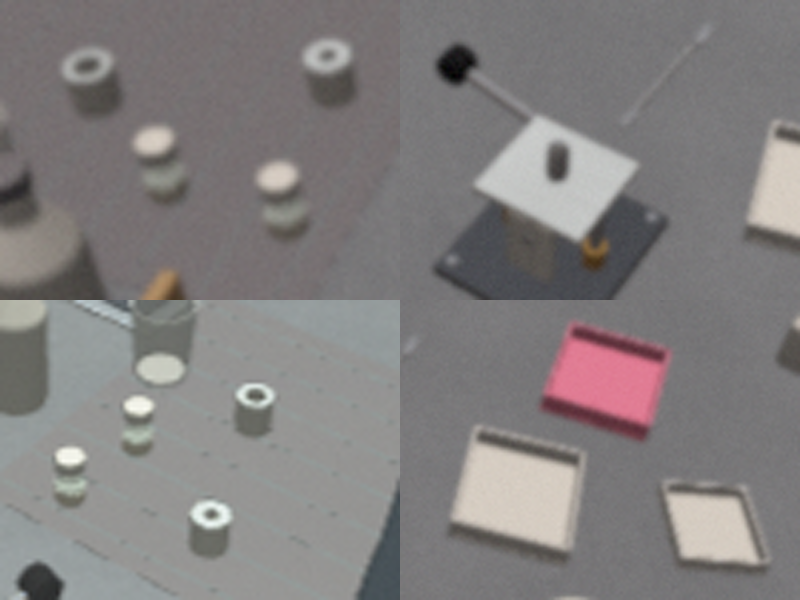

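The crop settles the identities. The wide bore is the left sleeve in scene, (122,182), side (299,129). The narrow bore is the right one, scene (182,179), side (288,158). The large white tray is at scene (360,228). Next I localise everything.

```bash
python3 - <<'E'
from h import *
A=lambda X,Y:(100+(X+.5)/4-.5,165+(Y+.5)/4-.5)
S=lambda X,Y:(225+(X-400+.5)/3.077-.5,165+(Y+.5)/3.093-.5)
T=lambda X,Y:(320+(X-400+.5)/2.857-.5,160+(Y-300+.5)/2.857-.5)
D=lambda X,Y:(235+(X+.5)/4-.5,105+(Y-300+.5)/4-.5)
def two(a,b):
    o,d=ray('scene',a);p,e=ray('side',b)
    d/=np.linalg.norm(d);e/=np.linalg.norm(e)
    t=np.linalg.lstsq(np.c_[d,-e],p-o,rcond=None)[0]
    return ((o+d*t[0]+p+e*t[1])/2).round(4)
for n,s,d,z in(('wide',A(89,67),D(255,394),.04),('narrow',A(328,56),D(211,514),.04),('va',A(155,140),D(138,405),.055),('vb',A(277,178),D(70,457),.055)):
    print(n,onz('scene',s,z).round(4),onz('side',d,z).round(4),two(s,d))
print('pintop',onz('scene',S(557,146),.134),'knob',onz('scene',S(457,64),.094))
print('knob side',onz('side',D(39,582),.094))
q=[onz('scene',T(*p),.025)[:2] for p in((475,428),(585,452),(570,552),(450,530))]; print('tray',np.round(q,4),np.mean(q,0))
for n,f,c in(('scene','s0',(275,221)),('side','d0',(196,182))):
    im=cv2.imread(f'pics/{f}.png'); h=cv2.cvtColor(im,cv2.COLOR_BGR2HSV)
    m=((h[...,2]>165)&(h[...,1]<40)).astype(np.uint8)
    cs,_=cv2.findContours(m,cv2.RETR_EXTERNAL,cv2.CHAIN_APPROX_NONE)
    for k in cs:
        if cv2.pointPolygonTest(k,c,False)>=0:
            hull=cv2.convexHull(k); q=cv2.approxPolyDP(hull,5,True)[:,0]; w=np.array([onz(n,p,.096)[:2] for p in q]); print(n,q.tolist(),w.round(4),w.mean(0)); e=w[1]-w[0]; print(np.degrees(np.arctan2(e[1],e[0])), [np.linalg.norm(w[i]-w[i-1]).round(3) for i in range(len(w))])
im=cv2.imread('pics/d0.png')
r=cv2.resize(im[145:235,165:265],(800,720),interpolation=cv2.INTER_CUBIC)[:600]; cv2.imwrite('pics/c2.png',r)
E
```

```text
wide [ 0.5781 -0.3326  0.04  ] [ 0.5785 -0.3367  0.04  ] [ 0.5776 -0.3339  0.0407]
narrow [ 0.5164 -0.1682  0.04  ] [ 0.5161 -0.1693  0.04  ] [ 0.516  -0.1687  0.04  ]
va [ 0.6458 -0.2372  0.055 ] [ 0.6476 -0.2389  0.055 ] [ 0.6465 -0.2369  0.0563]
vb [ 0.6552 -0.1404  0.055 ] [ 0.6528 -0.1403  0.055 ] [ 0.6538 -0.1414  0.0535]
pintop [0.65634153 0.15486079 0.134     ] knob [0.54764044 0.03694373 0.094     ]
knob side [0.55066023 0.03402317 0.094     ]
tray [[0.47   0.3205]
 [0.4725 0.4288]
 [0.6035 0.421 ]
 [0.6086 0.3134]] [0.53865141 0.37092283]
scene [[268, 203], [301, 218], [283, 241], [250, 225]] [[0.596  0.1205]
 [0.6237 0.2138]
 [0.7082 0.1873]
 [0.6821 0.0976]] [0.65250466 0.15479994]
73.49635195250157 [np.float64(0.089), np.float64(0.097), np.float64(0.089), np.float64(0.093)]
side [[203, 168], [217, 184], [189, 197], [176, 179]] [[0.6781 0.0928]
 [0.5935 0.1199]
 [0.6255 0.2146]
 [0.7126 0.1836]] [0.65244024 0.15274897]
162.2585641552987 [np.float64(0.097), np.float64(0.089), np.float64(0.1), np.float64(0.092)]
```

View pics/c2.png

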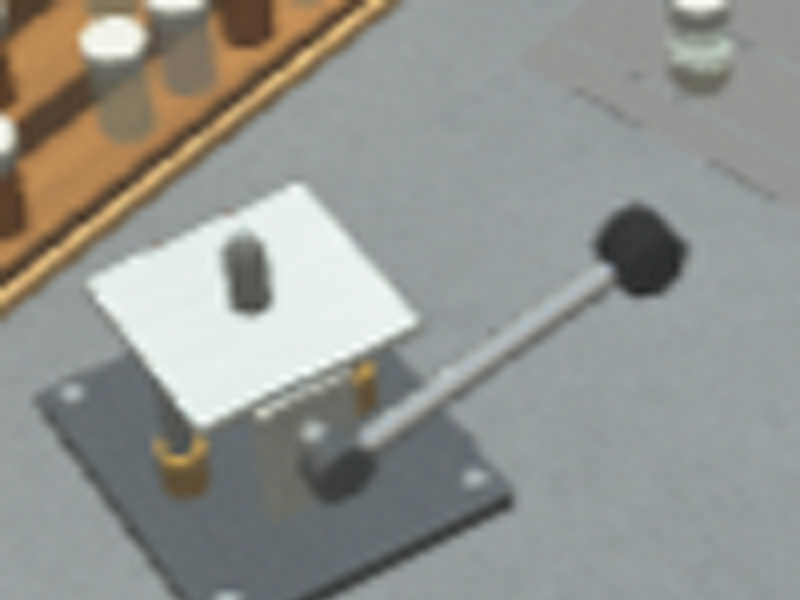

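Side crop: the pin tip is at (243,240) and its foot at about (250,308). The knob is at (640,250), about 0.15 m from the axle, and the lever is at rest. The stand's x axis is at about -17.5°, and the knob matches the prediction. I'll pick the narrow sleeve first, going above it at the current yaw.

```bash
cat >> h.py <<'E'
from scipy.spatial.transform import Rotation as Ro
def go(p,ang=None):
    """mm shift / deg turn in tool axes to TCP p with tool x at world angle ang, tool down"""
    st=bot.read_state(); R=np.array(st['tcp_rot'])
    if ang is None: ang=np.degrees(np.arctan2(R[1,0],R[0,0]))
    a=np.radians(ang); c,s=np.cos(a),np.sin(a); Rt=np.array([[c,s,0],[s,-c,0],[0,0,-1]])
    print('shift',(R.T@(np.array(p)-st['position'])*1000).round(1),'turn',Ro.from_matrix(R.T@Rt).as_rotvec(degrees=True).round(2),'t',round(st['time_s'],2))
E
python3 - <<'E'
from h import *
go((.516,-.169,.12)); go((.516,-.169,.012)); go((.516,-.169,.19))
S=(225+(157.5)/3.077-.5,165+142/3.093-.5)
print(onz('side',(195.3,174.7),.134))
st=bot.read_state()
E
```

```text
shift [ 432.7 -296.4   69.1] turn [-0.1  -0.02  0.  ] t 0.15
shift [ 432.6 -296.2  177.1] turn [-0.1  -0.02  0.  ] t 0.15
shift [ 432.7 -296.5   -0.9] turn [-0.1  -0.02  0.  ] t 0.15
[0.64761974 0.15694933 0.134     ]
```

```bash
python3 -m jog '[[[345,-296,20],[0,0,0],0],[[345,-296,20],[0,0,0],0],[[345,-296,20],[0,0,0],0],[[345,-296,20],[0,0,0],0],[[345,-296,20],[0,0,0],0],[[345,-296,20],[0,0,0],0],[[345,-296,20],[0,0,0],0],[[345,-296,20],[0,0,0],0],[[345,-296,20],[0,0,0],0],[[345,-296,20],[0,0,0],0],[[345,-296,20],[0,0,0],0],[[345,-296,20],[0,0,0],0]]'
python3 -m jog '[[[0,0,0],[0,0,0],0],[[0,0,0],[0,0,0],0],[[0,0,0],[0,0,0],0]]'
python3 - <<'E'
from h import *
st=bot.read_state(); print(st['position'],st['tcp_rot'][:,0]); np.savez('w1',p=st['position'],R=st['tcp_rot'])
a=cap('wrist','w1'); 
E
```

```text
time_s: 1.15
position: [0.4348, -0.1922, 0.1688]
tcp_rot: [[0.943, 0.332, -0.001], [0.332, -0.943, 0.004], [0.001, -0.004, -1.0]]
force: [-0.1, -1.0, 0.1]
opening: 1.001
time_s: 1.4
position: [0.4331, -0.1998, 0.1692]
tcp_rot: [[0.946, 0.324, 0.0], [0.324, -0.946, -0.0], [-0.0, 0.0, -1.0]]
force: [-0.4, 0.4, -0.3]
opening: 0.998
[ 0.43309883 -0.19976001  0.16924979] [ 9.45902500e-01  3.24450982e-01 -1.42235256e-04]
```

View pics/w1.png

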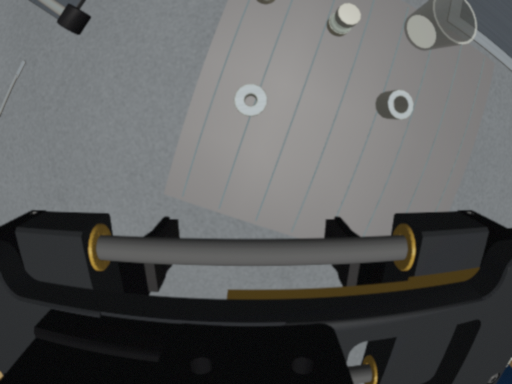

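Wrist view: narrow (thick ring) at (251,100), wide (thin ring) at (400,104), vial at (347,15). All lie clear of the grasp areas.

```bash
python3 - <<'E'
from h import *
z=np.load('w1.npz'); st={'position':z['p'],'tcp_rot':z['R']}
im=cv2.imread('pics/w1.png'); h=cv2.cvtColor(im,cv2.COLOR_BGR2HSV); m=((h[...,2]>165)).astype(np.uint8)
cs,_=cv2.findContours(m,cv2.RETR_EXTERNAL,cv2.CHAIN_APPROX_NONE)
for c in cs:
    if cv2.contourArea(c)>200:
        (x,y),r=cv2.minEnclosingCircle(c); print(round(x,1),round(y,1),round(r,1),onz('wrist',(x,y),.04,st).round(4))
go((.516,-.169,.012))
E
```

```text
400.5 104.0 14.2 [ 0.5755 -0.3347  0.04  ]
250.4 99.6 16.0 [ 0.5146 -0.1701  0.04  ]
349.0 13.5 11.7 [ 0.6515 -0.241   0.04  ]
shift [ 88.6  -2.5 157.3] turn [0.02 0.   0.  ] t 1.45
```

```bash
python3 -m jog '[[[40,-2,20],[0,0,0],0],[[75,-2,50],[0,0,0],0],[[88,-2,85],[0,0,0],0],[[88,-2,115],[0,0,0],0],[[88,-2,140],[0,0,0],0],[[88,-2,154],[0,0,0],0],[[88,-2,157],[0,0,0],0],[[88,-2,157],[0,0,0],0],[[88,-2,157],[0,0,0],0],[[88,-2,157],[0,0,0],1],[[88,-2,157],[0,0,0],1],[[88,-2,157],[0,0,0],1]]'
python3 -m jog '[[[0,0,0],[0,0,0],1],[[0,0,0],[0,0,0],1],[[0,0,0],[0,0,0],1],[[0,0,0],[0,0,0],1],[[0,0,0],[0,0,0],1],[[0,0,0],[0,0,0],1],[[0,0,-30],[0,0,0],1],[[0,0,-65],[0,0,0],1],[[0,0,-100],[0,0,0],1],[[0,0,-130],[0,0,0],1],[[0,0,-140],[0,0,0],1],[[0,0,-140],[0,0,0],1]]'
python3 - <<'E'
from h import *
go((.539,.371,.15)); go((.539,.371,.018))
E
```

```text
time_s: 2.45
position: [0.5166, -0.1687, 0.0135]
tcp_rot: [[0.946, 0.325, 0.002], [0.325, -0.946, -0.001], [0.002, 0.002, -1.0]]
force: [0.3, 0.2, 0.1]
opening: 0.854
time_s: 3.45
position: [0.5179, -0.1691, 0.1552]
tcp_rot: [[0.945, 0.326, 0.006], [0.326, -0.945, -0.003], [0.005, 0.005, -1.0]]
force: [-0.3, -0.9, -0.7]
opening: 0.018
shift [ 195.9 -503.8    3.5] turn [ 0.3  -0.26 -0.  ] t 3.45
shift [ 195.3 -504.5  135.5] turn [ 0.3  -0.26 -0.  ] t 3.45
```

The fingers shut empty, so I lifted before they had closed on the sleeve. Checking.

```bash
python3 -m jog '[[[-40,0,0],[0,0,0],0],[[-80,0,0],[0,0,0],0],[[-88,0,0],[0,0,0],0],[[-88,0,0],[0,0,0],0],[[-88,0,0],[0,0,0],0],[[-88,0,0],[0,0,0],0],[[-88,0,0],[0,0,0],0],[[-88,0,0],[0,0,0],0]]'
python3 - <<'E'
from h import *
st=bot.read_state(); a=cap('wrist','w2'); s=cap('scene','s2')
cv2.imwrite('pics/c3.png',np.hstack([a,cv2.resize(s[165:240,100:200],(512,384))])[:,:,::-1])
h=cv2.cvtColor(a,cv2.COLOR_RGB2HSV); m=((h[...,2]>165)).astype(np.uint8)
cs,_=cv2.findContours(m,cv2.RETR_EXTERNAL,cv2.CHAIN_APPROX_NONE)
for c in cs:
    if cv2.contourArea(c)>150:
        (x,y),r=cv2.minEnclosingCircle(c); print(round(x,1),round(y,1),round(r,1),onz('wrist',(x,y),.04,st).round(4))
im=cv2.imread('pics/c3.png'); cv2.imwrite('pics/c3.png',cv2.resize(im,(800,300)))
go((.516,-.169,.012))
E
```

```text
time_s: 4.12
position: [0.4338, -0.1966, 0.152]
tcp_rot: [[0.945, 0.327, 0.0], [0.327, -0.945, -0.0], [0.0, 0.0, -1.0]]
force: [0.0, 0.2, 0.0]
opening: 0.544
409.6 105.8 15.2 [ 0.5754 -0.3345  0.04  ]
253.1 99.9 17.4 [ 0.5149 -0.1697  0.04  ]
430.0 30.0 16.6 [ 0.6762 -0.333   0.04  ]
357.2 10.2 12.5 [ 0.6523 -0.2414  0.04  ]
shift [ 87.    1.  140.1] turn [ 0.   -0.01 -0.  ] t 4.22
```

View pics/c3.png

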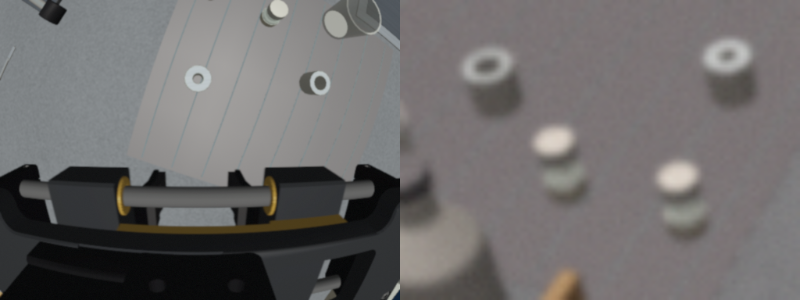

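Nothing has moved; the narrow sleeve still stands at (0.515,-0.170). The fingers are just slow, about 1 s per stroke. I'll retry with longer closing.

```bash
python3 -m jog '[[[40,1,0],[0,0,0],0],[[80,1,0],[0,0,0],0],[[86,1,20],[0,0,0],0],[[86,1,50],[0,0,0],0],[[86,1,80],[0,0,0],0],[[86,1,110],[0,0,0],0],[[86,1,130],[0,0,0],0],[[86,1,140],[0,0,0],0],[[86,1,141],[0,0,0],0],[[86,1,141],[0,0,0],0],[[86,1,141],[0,0,0],1],[[86,1,141],[0,0,0],1]]'
python3 -m jog '[[[0,0,0],[0,0,0],1],[[0,0,0],[0,0,0],1],[[0,0,0],[0,0,0],1],[[0,0,0],[0,0,0],1],[[0,0,0],[0,0,0],1],[[0,0,0],[0,0,0],1],[[0,0,0],[0,0,0],1],[[0,0,0],[0,0,0],1],[[0,0,0],[0,0,0],1],[[0,0,0],[0,0,0],1],[[0,0,0],[0,0,0],1],[[0,0,0],[0,0,0],1]]'
```

```text
time_s: 5.22
position: [0.5156, -0.1703, 0.0127]
tcp_rot: [[0.945, 0.326, 0.003], [0.326, -0.945, -0.002], [0.002, 0.002, -1.0]]
force: [-0.6, 0.3, -0.7]
opening: 0.92
time_s: 6.22
position: [0.5143, -0.1697, 0.0112]
tcp_rot: [[0.945, 0.326, -0.0], [0.326, -0.945, 0.0], [-0.0, -0.0, -1.0]]
force: [0.2, -0.6, -0.3]
opening: 0.045
```

```bash
python3 - <<'E'
from h import *
s=cap('scene','s3'); d=cap('side','d3'); st=bot.read_state(); print(st['position'],st['opening'])
for n in('scene','side'):
    print(n,proj(n,st['position']),proj(n,(.515,-.17,.04)))
cv2.imwrite('pics/c4.png',np.hstack([cv2.resize(s[125:240,100:253],(400,300)),cv2.resize(d[65:185,230:390],(400,300))])[:,:,::-1])
E
```

```text
[ 0.5143541  -0.16968229  0.01123533] 0.014354179651279735
scene (np.float64(182.69428447624063), np.float64(185.1301083685315)) (np.float64(181.2764164164417), np.float64(178.21823464406458))
side (np.float64(287.2984216378759), np.float64(164.1340714862252)) (np.float64(287.73372484414966), np.float64(158.1542440078661))
```

View pics/c4.png

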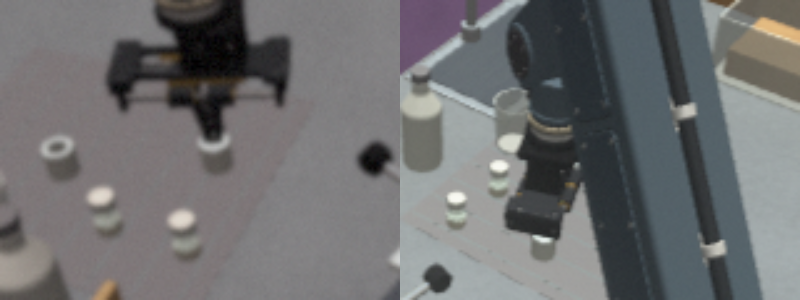

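```bash
python3 - <<'E'
from h import *
w=cap('wrist','w3')
s=cv2.imread('pics/s3.png'); 
cv2.imwrite('pics/c5.png',np.hstack([cv2.resize(s[150:200,157:207],(400,400),interpolation=cv2.INTER_CUBIC),cv2.resize(w[150:300,180:330,::-1],(400,400),interpolation=cv2.INTER_CUBIC)]))
st=bot.read_state()
print(st['force'],st['position'],st['opening'],st['joint_positions'])
E
```

```text
[-0.39361358 -0.59950099 -0.60106271] [ 0.51433864 -0.16967351  0.0112409 ] 0.01347990727123913 [-3.00835687e+01  3.96000591e+01  1.01782327e+02  2.84996388e-04
  3.86206847e+01  4.09062704e+01]
```

View pics/c5.png

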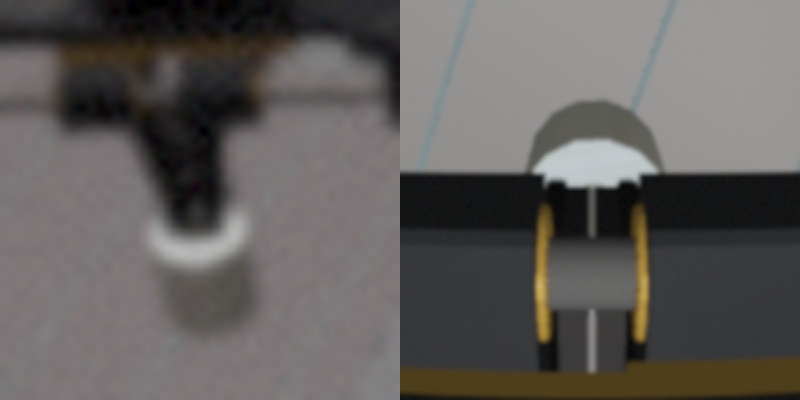

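The evidence conflicts. The camera geometry confirms the pose, yet the real fingertips sit over the ring with no contact at a reported z of 0.011. In w1 the visible fingertips also appear about 30 mm short of the stated TCP. So the real fingers may end around 25–30 mm behind the reported TCP. I'll open and feel downward in small steps.

```bash
python3 -m jog '[[[0,0,0],[0,0,0],0],[[0,0,0],[0,0,0],0],[[0,0,0],[0,0,0],0],[[0,0,0],[0,0,0],0],[[0,0,0],[0,0,0],0],[[0,0,0],[0,0,0],0],[[0,0,0],[0,0,0],0],[[0,0,0],[0,0,0],0],[[0,0,0],[0,0,0],0],[[0,0,0],[0,0,0],0],[[0,0,0],[0,0,0],0],[[0,0,0],[0,0,0],0]]'
python3 -m jog '[[[0,0,2],[0,0,0],0],[[0,0,4],[0,0,0],0],[[0,0,6],[0,0,0],0],[[0,0,8],[0,0,0],0],[[0,0,8],[0,0,0],0],[[0,0,8],[0,0,0],0]]'
python3 -m jog '[[[0,0,2],[0,0,0],0],[[0,0,4],[0,0,0],0],[[0,0,4],[0,0,0],0],[[0,0,4],[0,0,0],0]]'
```

```text
time_s: 7.37
position: [0.5144, -0.1697, 0.0113]
tcp_rot: [[0.945, 0.326, 0.0], [0.326, -0.945, 0.0], [0.0, -0.0, -1.0]]
force: [-0.6, -0.2, -0.3]
opening: 0.837
time_s: 7.87
position: [0.5142, -0.1696, 0.003]
tcp_rot: [[0.945, 0.326, -0.0], [0.326, -0.945, 0.0], [-0.0, -0.0, -1.0]]
force: [-0.6, 0.8, -0.0]
opening: 0.997
time_s: 8.2
position: [0.5142, -0.1696, -0.0009]
tcp_rot: [[0.945, 0.326, -0.0], [0.326, -0.945, 0.0], [-0.0, -0.0, -1.0]]
force: [0.8, -0.1, -0.6]
opening: 0.997
```

There is no contact at a reported z of -1 mm, so the real fingertips are shorter than the stated TCP. Continuing.

```bash
python3 -m jog '[[[0,0,3],[0,0,0],0],[[0,0,6],[0,0,0],0],[[0,0,9],[0,0,0],0],[[0,0,9],[0,0,0],0],[[0,0,9],[0,0,0],0]]'
python3 -m jog '[[[0,0,2],[0,0,0],0],[[0,0,4],[0,0,0],0],[[0,0,5],[0,0,0],0],[[0,0,5],[0,0,0],0],[[0,0,5],[0,0,0],0]]'
python3 -m jog '[[[0,0,2],[0,0,0],0],[[0,0,4],[0,0,0],0],[[0,0,4],[0,0,0],0],[[0,0,4],[0,0,0],0]]'
```

```text
time_s: 8.62
position: [0.5141, -0.1696, -0.0101]
tcp_rot: [[0.945, 0.326, -0.001], [0.326, -0.945, 0.0], [-0.0, -0.001, -1.0]]
force: [-0.7, -0.5, 0.3]
opening: 0.999
time_s: 9.03
position: [0.5143, -0.1696, -0.0148]
tcp_rot: [[0.945, 0.326, -0.0], [0.326, -0.945, 0.0], [-0.0, -0.0, -1.0]]
force: [-0.6, 0.2, -0.4]
opening: 0.998
time_s: 9.37
position: [0.5142, -0.1696, -0.0189]
tcp_rot: [[0.945, 0.326, -0.0], [0.326, -0.945, 0.0], [-0.0, -0.0, -1.0]]
force: [-1.1, 0.8, -0.1]
opening: 0.997
```

```bash
python3 -m jog '[[[0,0,0],[0,0,0],1],[[0,0,0],[0,0,0],1],[[0,0,0],[0,0,0],1],[[0,0,0],[0,0,0],1],[[0,0,0],[0,0,0],1],[[0,0,0],[0,0,0],1],[[0,0,0],[0,0,0],1],[[0,0,0],[0,0,0],1],[[0,0,0],[0,0,0],1],[[0,0,0],[0,0,0],1],[[0,0,0],[0,0,0],1],[[0,0,0],[0,0,0],1]]'
```

```text
time_s: 10.37
position: [0.5144, -0.1697, -0.0187]
tcp_rot: [[0.945, 0.326, 0.0], [0.326, -0.945, -0.0], [0.0, 0.0, -1.0]]
force: [-0.2, 0.8, 0.5]
opening: 0.394
```

Gripped: 0.394 × 87 ≈ 34 mm, consistent with the 36 mm diameter. Lift and carry to the tray. The sleeve bottom is at reported TCP + 18.7 mm.

```bash
python3 -m jog '[[[0,0,-20],[0,0,0],1],[[0,0,-60],[0,0,0],1],[[0,0,-100],[0,0,0],1],[[0,0,-140],[0,0,0],1],[[10,-25,-165],[0,0,0],1],[[24,-60,-175],[0,0,0],1],[[38,-95,-180],[0,0,0],1],[[52,-130,-180],[0,0,0],1],[[66,-165,-180],[0,0,0],1],[[80,-200,-180],[0,0,0],1],[[94,-235,-180],[0,0,0],1],[[100,-252,-180],[0,0,0],1]]'
python3 -m jog '[[[14,-35,0],[0,0,0],1],[[28,-70,0],[0,0,0],1],[[42,-105,0],[0,0,0],1],[[56,-140,0],[0,0,0],1],[[70,-175,0],[0,0,0],1],[[84,-210,0],[0,0,0],1],[[95,-240,0],[0,0,0],1],[[100,-251,0],[0,0,0],1],[[100,-251,0],[0,0,0],1],[[100,-251,0],[0,0,0],1],[[100,-251,0],[0,0,0],1]]'
python3 -c "
from h import *
go((.539,.371,-.013))"
```

```text
time_s: 11.37
position: [0.5259, 0.1052, 0.1612]
tcp_rot: [[0.945, 0.328, -0.001], [0.328, -0.945, 0.002], [-0.0, -0.002, -1.0]]
force: [-0.2, 0.0, -0.5]
opening: 0.395
time_s: 12.28
position: [0.5392, 0.3692, 0.1608]
tcp_rot: [[0.946, 0.325, -0.002], [0.325, -0.946, -0.002], [-0.002, 0.001, -1.0]]
force: [-0.4, -0.4, -1.3]
opening: 0.395
shift [  0.8  -1.9 173.8] turn [0.06 0.11 0.  ] t 12.28
```

```bash
python3 -m jog '[[[0,-2,40],[0,0,0],1],[[0,-2,80],[0,0,0],1],[[0,-2,115],[0,0,0],1],[[0,-2,140],[0,0,0],1],[[0,-2,158],[0,0,0],1],[[0,-2,168],[0,0,0],1],[[0,-2,172],[0,0,0],1],[[0,-2,172],[0,0,0],1],[[0,-2,172],[0,0,0],0.4],[[0,-2,172],[0,0,0],0.4],[[0,-2,172],[0,0,0],0.4],[[0,-2,172],[0,0,0],0.4]]'
python3 -m jog '[[[0,0,0],[0,0,0],0.4],[[0,0,0],[0,0,0],0.4],[[0,0,-10],[0,0,0],0.4],[[0,0,-30],[0,0,0],0.4],[[0,0,-60],[0,0,0],0.4],[[0,0,-95],[0,0,0],0],[[0,0,-135],[0,0,0],0],[[0,0,-175],[0,0,0],0],[[0,0,-175],[0,0,0],0]]'
python3 - <<'E'
from h import *
s=cap('scene','s4'); cap('side','d4')
# look position for wide: TCP 90mm back along tool x (19deg)
go((.577-.085,-.334-.029,.15)); go((.577,-.334,.15))
E
```

```text
time_s: 13.28
position: [0.5398, 0.3734, -0.0093]
tcp_rot: [[0.945, 0.326, 0.002], [0.326, -0.945, 0.001], [0.003, -0.0, -1.0]]
force: [0.0, 0.8, 0.3]
opening: 0.573
time_s: 14.03
position: [0.5446, 0.3759, 0.1747]
tcp_rot: [[0.945, 0.326, 0.017], [0.326, -0.945, 0.008], [0.019, -0.002, -1.0]]
force: [1.3, 0.5, 1.3]
opening: 0.817
shift [-286.   680.7   15.5] turn [-0.04 -0.35  0.  ] t 14.13
shift [-196.1  681.    16. ] turn [-0.04 -0.35  0.  ] t 14.13
```

```bash
python3 -m jog '[[[-11,38,0],[0,0,0],0],[[-22,76,0],[0,0,0],0],[[-33,114,0],[0,0,0],0],[[-44,152,0],[0,0,0],0],[[-55,190,0],[0,0,0],0],[[-66,228,0],[0,0,0],0],[[-77,266,0],[0,0,0],0],[[-88,304,0],[0,0,0],0],[[-98,340,0],[0,0,0],0],[[-98,340,0],[0,0,0],0],[[-98,340,0],[0,0,0],0]]'
python3 -m jog '[[[-11,38,0],[0,0,0],0],[[-22,76,0],[0,0,0],0],[[-33,114,0],[0,0,0],0],[[-44,152,0],[0,0,0],0],[[-55,190,0],[0,0,0],0],[[-66,228,0],[0,0,0],0],[[-77,266,0],[0,0,0],0],[[-88,304,0],[0,0,0],0],[[-98,340,0],[0,0,0],0],[[-98,340,0],[0,0,0],0],[[-98,340,0],[0,0,0],0]]'
python3 - <<'E'
from h import *
go((.5765,-.334,-.0187))
for n,f in(('scene','s4'),):
    im=cv2.imread(f'pics/{f}.png'); cv2.imwrite('pics/c6.png',np.hstack([cv2.resize(im[190:265,315:415],(400,300)),cv2.resize(cv2.imread('pics/d4.png')[230:290,135:215],(400,300))]))
E
```

```text
time_s: 15.05
position: [0.5558, 0.0177, 0.1627]
tcp_rot: [[0.947, 0.321, -0.004], [0.321, -0.947, 0.001], [-0.003, -0.002, -1.0]]
force: [0.1, -0.6, -0.3]
opening: 0.999
time_s: 15.97
position: [0.5749, -0.3339, 0.1625]
tcp_rot: [[0.946, 0.324, -0.002], [0.324, -0.946, 0.002], [-0.001, -0.003, -1.0]]
force: [1.5, -0.6, 0.3]
opening: 0.996
shift [  1.7   1.1 181.2] turn [-0.15  0.05 -0.  ] t 15.97
```

View pics/c6.png

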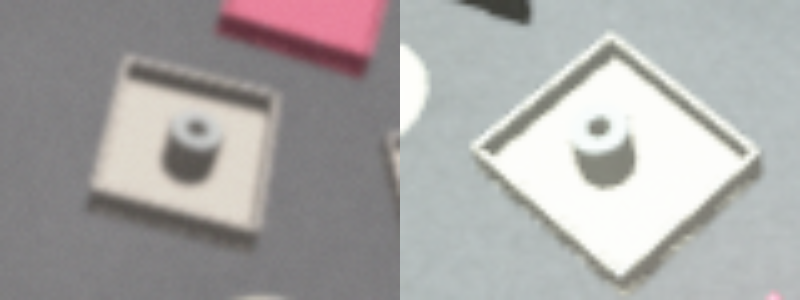

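The narrow sleeve stands well inside the large white tray: scene crop (193,145), side crop (600,145). Now the wide sleeve. The descent must stay clear of the vials, which are about 0.118 m away.

```bash
python3 -m jog '[[[1,1,35],[0,0,0],0],[[1,1,70],[0,0,0],0],[[1,1,105],[0,0,0],0],[[1,1,135],[0,0,0],0],[[1,1,155],[0,0,0],0],[[1,1,170],[0,0,0],0],[[1,1,178],[0,0,0],0],[[1,1,181],[0,0,0],0],[[1,1,181],[0,0,0],0],[[1,1,181],[0,0,0],0]]'
python3 -m jog '[[[0,0,0],[0,0,0],1],[[0,0,0],[0,0,0],1],[[0,0,0],[0,0,0],1],[[0,0,0],[0,0,0],1],[[0,0,0],[0,0,0],1],[[0,0,0],[0,0,0],1],[[0,0,0],[0,0,0],1],[[0,0,0],[0,0,0],1],[[0,0,0],[0,0,0],1],[[0,0,0],[0,0,0],1],[[0,0,0],[0,0,0],1],[[0,0,0],[0,0,0],1]]'
```

```text
time_s: 16.8
position: [0.5772, -0.3339, -0.0159]
tcp_rot: [[0.945, 0.327, 0.001], [0.327, -0.945, -0.001], [0.001, 0.001, -1.0]]
force: [-0.4, 1.2, 0.5]
opening: 1.003
time_s: 17.8
position: [0.5764, -0.3345, -0.0168]
tcp_rot: [[0.945, 0.326, 0.0], [0.326, -0.945, -0.0], [0.0, 0.0, -1.0]]
force: [0.7, -0.3, -0.5]
opening: 0.407
```

```bash
python3 -m jog '[[[0,0,-20],[0,0,0],1],[[0,0,-60],[0,0,0],1],[[0,0,-100],[0,0,0],1],[[0,0,-140],[0,0,0],1],[[0,0,-175],[0,0,0],1],[[6,-20,-195],[0,0,0],1],[[17,-55,-197],[0,0,0],1],[[27,-90,-197],[0,0,0],1],[[38,-125,-197],[0,0,0],1],[[48,-160,-197],[0,0,0],1],[[58,-195,-197],[0,0,0],1],[[65,-217,-197],[0,0,0],1]]'
python3 -m jog '[[[11,-35,0],[0,0,0],1],[[21,-70,0],[0,0,0],1],[[32,-105,0],[0,0,0],1],[[42,-140,0],[0,0,0],1],[[53,-175,0],[0,0,0],1],[[62,-205,0],[0,0,0],1],[[66,-220,0],[0,0,0],1],[[66,-220,0],[0,0,0],1],[[66,-220,0],[0,0,0],1],[[66,-220,0],[0,0,0],1],[[66,-220,0],[0,0,0],1]]'
python3 - <<'E'
from h import *
st=bot.read_state(); np.savez('w5',p=st['position'],R=st['tcp_rot']); print(st['position'])
w=cap('wrist','w5'); 
E
```

```text
time_s: 18.8
position: [0.5656, -0.1042, 0.1801]
tcp_rot: [[0.945, 0.327, -0.002], [0.327, -0.945, 0.002], [-0.001, -0.003, -1.0]]
force: [-0.6, -0.4, -0.5]
opening: 0.406
time_s: 19.72
position: [0.5581, 0.1201, 0.1802]
tcp_rot: [[0.946, 0.324, -0.0], [0.324, -0.946, -0.0], [-0.0, 0.0, -1.0]]
force: [0.3, 0.5, -1.0]
opening: 0.411
[0.55806995 0.12010196 0.18019327]
```

View pics/w5.png

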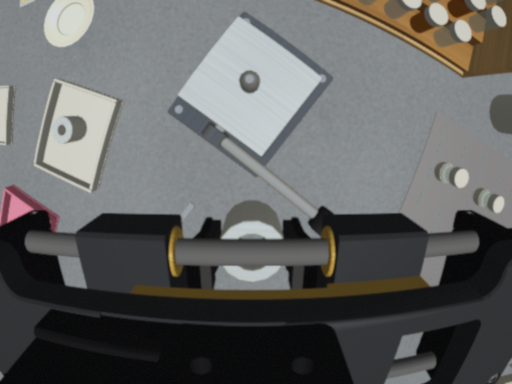

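The pin stands at about (250,80) on the table and the held sleeve's ring front is at about (250,225). Narrow is in the tray and the vials are undisturbed.

```bash
python3 - <<'E'
from h import *
z=np.load('w5.npz'); st={'position':z['p'],'tcp_rot':z['R']}
im=cv2.imread('pics/w5.png'); g=cv2.cvtColor(im,cv2.COLOR_BGR2GRAY)
m=(g<130).astype(np.uint8); m2=np.zeros_like(m); m2[60:102,232:270]=m[60:102,232:270]
cs,_=cv2.findContours(m2,cv2.RETR_EXTERNAL,cv2.CHAIN_APPROX_NONE); c=max(cs,key=cv2.contourArea)
print(cv2.boundingRect(c),cv2.minEnclosingCircle(c),cv2.contourArea(c))
for v in range(66,96,2): print(v,g[v,236:266:2])
for p,zz in(((249.5,78),.134),((249.5,81),.124),((250,83),.096)): print(p,zz,onz('wrist',p,zz,st).round(4))
# table corners
h=cv2.cvtColor(im,cv2.COLOR_BGR2HSV); t=((h[...,2]>140)&(h[...,1]<40)).astype(np.uint8)
cs,_=cv2.findContours(t,cv2.RETR_EXTERNAL,cv2.CHAIN_APPROX_NONE)
for k in cs:
    if cv2.pointPolygonTest(k,(230,80),False)>=0:
        q=cv2.approxPolyDP(cv2.convexHull(k),6,True)[:,0]; w=np.array([onz('wrist',p,.096,st)[:2] for p in q]); print(q.tolist(),w.round(4),w.mean(0))
# held ring: front edge
print(g[196:232,250]); print(g[222,205:300:3])
E
```

```text
(240, 71, 19, 22) ((249.0, 81.5), 10.920265197753906) 312.5
66 [201 199 197 197 197 197 197 196 195 197 197 198 199 198 199]
68 [201 201 200 198 197 197 197 197 196 196 196 198 198 199 199]
70 [199 201 202 201 192 165 157 146 173 193 195 196 198 198 199]
72 [196 198 198 184 131  97 101 104 104 124 165 195 196 198 198]
74 [198 195 175 105  96 111 131 132 120 109 116 178 197 197 197]
76 [199 196 135  89 107 147 159 158 150 119 107 125 193 199 197]
78 [199 185 104  94 115 156 160 160 158 129 111 110 181 198 199]
80 [201 180  92  93 111 152 159 160 154 124 110 105 172 198 199]
82 [200 188 103  88 101 126 149 149 128 114 105 103 175 198 198]
84 [197 194 121  83  93 101 106 109 107 104  98 109 188 201 200]
86 [198 195 149  78  85  91  96  99 101  98  93 132 196 202 202]
88 [199 199 184 102  75  81  89  91  90  88  92 170 197 200 202]
90 [198 199 198 169  96  75  78  79  80  90 142 193 196 196 199]
92 [199 198 198 198 180 139 105 109 124 170 197 201 200 197 196]
94 [199 199 199 199 200 197 190 191 195 200 201 200 200 201 198]
(249.5, 78) 0.134 [0.6513 0.1543 0.134 ]
(249.5, 81) 0.124 [0.6501 0.154  0.124 ]
(250, 83) 0.096 [0.6517 0.1542 0.096 ]
[[324, 75], [268, 198], [191, 235], [66, 230], [31, 159], [53, 79], [136, 34], [238, 16]] [[0.6836 0.0916]
 [0.5536 0.1021]
 [0.491  0.1631]
 [0.4408 0.3088]
 [0.5085 0.3737]
 [0.6038 0.3636]
 [0.6684 0.2781]
 [0.7111 0.1865]] [0.58259867 0.23343013]
[140 142 138 130 111  95  90  91  90  90  90  91  91  90  92  91  91  91
  91  93  92  92  93  97 119 157 186 197 200 202 203 202 200 198 198 197]
[ 20  11  13  16  16  56 131  88  88  91  92 106 147 179 185 186 187 193
 185 141 107  95  96  96  98 131  56  18  18  13  10  23]
```

```bash
python3 -c "
from h import *
go((.652,.1547,.18))"
```

```text
shift [100.1  -2.4   0.2] turn [0.01 0.01 0.  ] t 19.77
```

```bash
python3 -m jog '[[[30,-2,0],[0,0,0],1],[[60,-2,0],[0,0,0],1],[[85,-2,0],[0,0,0],1],[[97,-2,0],[0,0,0],1],[[100,-2,15],[0,0,0],1],[[100,-2,30],[0,0,0],1],[[100,-2,40],[0,0,0],1],[[100,-2,50],[0,0,0],1],[[100,-2,50],[0,0,0],1],[[100,-2,50],[0,0,0],1],[[100,-2,50],[0,0,0],1]]'
python3 -m jog '[[[0,0,5],[0,0,0],1],[[0,0,10],[0,0,0],1],[[0,0,15],[0,0,0],1],[[0,0,20],[0,0,0],1],[[0,0,20],[0,0,0],1],[[0,0,20],[0,0,0],1]]'
```

```text
time_s: 20.68
position: [0.6524, 0.1556, 0.1309]
tcp_rot: [[0.946, 0.325, 0.001], [0.325, -0.946, 0.0], [0.001, 0.0, -1.0]]
force: [0.0, 0.2, -0.3]
opening: 0.411
time_s: 21.18
position: [0.6514, 0.1559, 0.1096]
tcp_rot: [[0.945, 0.326, -0.001], [0.326, -0.945, -0.0], [-0.001, -0.0, -1.0]]
force: [-0.5, -0.7, -0.3]
opening: 0.414
```

```bash
python3 -m jog '[[[0,1,3],[0,0,0],1],[[0,1,7],[0,0,0],1],[[0,1,12],[0,0,0],1],[[0,1,16],[0,0,0],1],[[0,1,20],[0,0,0],1],[[0,1,20],[0,0,0],1],[[0,1,20],[0,0,0],1]]'
```

```text
time_s: 21.77
position: [0.6518, 0.1549, 0.0897]
tcp_rot: [[0.945, 0.326, -0.001], [0.326, -0.945, -0.0], [-0.001, -0.0, -1.0]]
force: [-0.8, 0.5, -0.7]
opening: 0.407
```

The sleeve is now about 28 mm down the pin with no force. I'll lower the last 10 mm and release.

```bash
python3 -m jog '[[[0,0,3],[0,0,0],1],[[0,0,6],[0,0,0],1],[[0,0,9],[0,0,0],1],[[0,0,10],[0,0,0],1],[[0,0,10],[0,0,0],1],[[0,0,10],[0,0,0],1]]'
python3 -m jog '[[[0,0,0],[0,0,0],0],[[0,0,0],[0,0,0],0],[[0,0,0],[0,0,0],0],[[0,0,0],[0,0,0],0],[[0,0,0],[0,0,0],0],[[0,0,0],[0,0,0],0],[[0,0,0],[0,0,0],0],[[0,0,0],[0,0,0],0],[[0,0,0],[0,0,0],0],[[0,0,-10],[0,0,0],0],[[0,0,-20],[0,0,0],0],[[0,0,-40],[0,0,0],0]]'
python3 -m jog '[[[-30,0,-30],[0,0,0],0],[[-60,0,-60],[0,0,0],0],[[-90,0,-70],[0,0,0],0],[[-110,0,-70],[0,0,0],0],[[-110,0,-70],[0,0,0],0],[[-110,0,-70],[0,0,0],0]]'
python3 - <<'E'
from h import *
st=bot.read_state(); np.savez('w6',p=st['position'],R=st['tcp_rot']); print(st['position'])
w=cap('wrist','w6'); d=cap('side','d6')
cv2.imwrite('pics/c7.png',np.hstack([cv2.resize(w[0:240,150:390],(400,400)),cv2.resize(d[140:215,165:240],(400,400),interpolation=cv2.INTER_CUBIC)])[:,:,::-1])
E
```

```text
time_s: 22.27
position: [0.6521, 0.1549, 0.0801]
tcp_rot: [[0.945, 0.326, -0.0], [0.326, -0.945, -0.0], [-0.0, -0.0, -1.0]]
force: [0.4, -0.8, 0.0]
opening: 0.404
time_s: 23.27
position: [0.6507, 0.1548, 0.1195]
tcp_rot: [[0.945, 0.326, -0.004], [0.326, -0.945, -0.0], [-0.004, -0.001, -1.0]]
force: [0.6, 0.2, 0.7]
opening: 1.001
time_s: 23.77
position: [0.5483, 0.119, 0.192]
tcp_rot: [[0.946, 0.325, 0.003], [0.325, -0.946, 0.0], [0.003, 0.001, -1.0]]
force: [0.4, -0.1, 0.3]
opening: 1.0
[0.54831551 0.1189958  0.19200228]
```

View pics/c7.png

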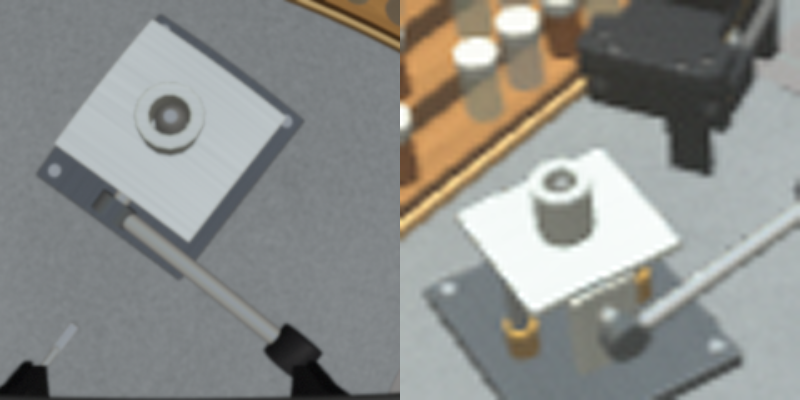

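The wide sleeve is seated on the pin on the table: wrist crop (170,115), side crop (565,205). Next I measure the stand yaw and the knob.

```bash
python3 - <<'E'
from h import *
z=np.load('w6.npz'); st={'position':z['p'],'tcp_rot':z['R']}
f=lambda X,Y:(150+(X+.5)*.6-.5,(Y+.5)*.6-.5)
w=np.array([onz('wrist',f(*p),.096,st)[:2] for p in((155,20),(287,125),(190,243),(54,147))]); print(w.round(4),w.mean(0))
for i in range(4):
    e=w[(i+1)%4]-w[i]; print(np.linalg.norm(e).round(4),np.degrees(np.arctan2(e[1],e[0])).round(1))
print('knob',onz('wrist',f(292,349),.105,st))
pin=np.array([.6515,.1545])
for a in(-16,-17,-18,-19):
    c,s=np.cos(np.radians(a)),np.sin(np.radians(a)); X=np.array([c,s]);Y=np.array([-s,c])
    print(a,'knob rest',(pin-.062*X-.1449*Y).round(4),'up',(pin-.062*X).round(4))
go((.5505,.0355,.13),72.5)
E
```

```text
[[0.7114 0.1847]
 [0.6763 0.0904]
 [0.5899 0.1211]
 [0.619  0.2155]] [0.64916634 0.15292409]
0.1005 -110.4
0.0916 160.5
0.0989 72.9
0.0974 -18.5
knob [0.55122679 0.04174104 0.105     ]
-16 knob rest [0.552  0.0323] up [0.5919 0.1716]
-17 knob rest [0.5498 0.0341] up [0.5922 0.1726]
-18 knob rest [0.5478 0.0359] up [0.5925 0.1737]
-19 knob rest [0.5457 0.0377] up [0.5929 0.1747]
shift [-26.7  79.3  61. ] turn [  0.11  -0.12 -53.5 ] t 23.87
```

```bash
python3 -m jog '[[[-4,10,0],[0,0,-6],0],[[-8,22,0],[0,0,-12],0],[[-12,35,0],[0,0,-19],0],[[-16,48,0],[0,0,-26],0],[[-20,60,0],[0,0,-33],0],[[-24,70,0],[0,0,-40],0],[[-27,79,0],[0,0,-46],0],[[-27,79,0],[0,0,-51],0],[[-27,79,0],[0,0,-53],0],[[-27,79,0],[0,0,-53],0],[[-27,79,0],[0,0,-53],0],[[-27,79,0],[0,0,-53],0]]'
python3 - <<'E'
from h import *
go((.5487,.0357,.050),72)
d=cap('side','d7'); s=cap('scene','s7')
st=bot.read_state(); p=np.array(st['position'])
for n in('scene','side'):print(n,proj(n,p),proj(n,p+[0,0,.03]),proj(n,(.5487,.0357,.094)))
u=proj('side',p+[0,0,.03]);v=proj('scene',p+[0,0,.03]); cr=lambda im,c:cv2.resize(im[int(c[1])-35:int(c[1])+40,int(c[0])-37:int(c[0])+38],(400,400),interpolation=cv2.INTER_CUBIC)
print('origins',int(v[0])-37,int(v[1])-35,int(u[0])-37,int(u[1])-35)
cv2.imwrite('pics/c8.png',np.hstack([cr(s,v),cr(d,u)])[:,:,::-1])
E
```

```text
time_s: 24.87
position: [0.5491, 0.0357, 0.1899]
tcp_rot: [[0.309, 0.951, -0.0], [0.951, -0.309, 0.0], [0.0, -0.0, -1.0]]
force: [1.1, 0.3, -0.0]
opening: 1.0
shift [-1.000e-01 -3.000e-01  1.399e+02] turn [-0.   -0.   -0.02] t 24.87
scene (np.float64(241.89779329323582), np.float64(158.08865276583253)) (np.float64(241.63431031801622), np.float64(148.75172208154925)) (np.float64(242.6376044451624), np.float64(185.51690114448678))
side (np.float64(244.15249745398526), np.float64(153.54664021487898)) (np.float64(244.02961463357585), np.float64(146.1009159652596)) (np.float64(244.52902399454783), np.float64(175.6760797628076))
origins 204 113 207 111
```

View pics/c8.png

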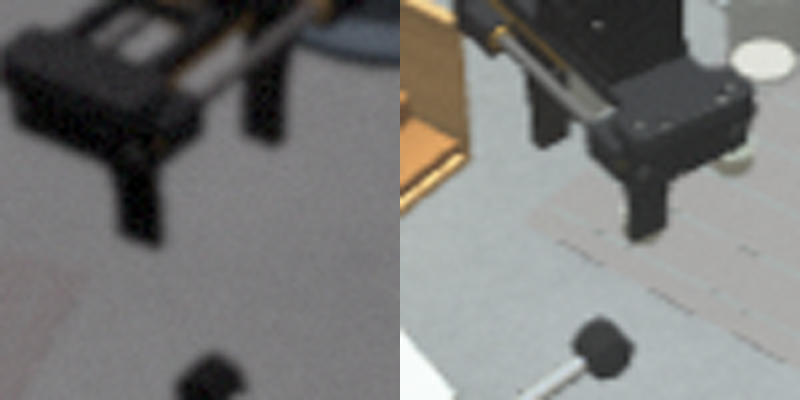

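Fingertip midpoints fall at scene (241.9,149) and side (243.9,147), which matches the reported TCP + 29 mm. The knob is at scene (243,184) and side (245,176), directly below. Descend and pinch.

```bash
python3 -m jog '[[[0,0,30],[0,0,0],0],[[0,0,60],[0,0,0],0],[[0,0,85],[0,0,0],0],[[0,0,105],[0,0,0],0],[[0,0,120],[0,0,0],0],[[0,0,130],[0,0,0],0],[[0,0,137],[0,0,0],0],[[0,0,140],[0,0,0],0],[[0,0,140],[0,0,0],0],[[0,0,140],[0,0,0],0]]'
python3 -m jog '[[[0,0,0],[0,0,0],1],[[0,0,0],[0,0,0],1],[[0,0,0],[0,0,0],1],[[0,0,0],[0,0,0],1],[[0,0,0],[0,0,0],1],[[0,0,0],[0,0,0],1],[[0,0,0],[0,0,0],1],[[0,0,0],[0,0,0],1],[[0,0,0],[0,0,0],1],[[0,0,0],[0,0,0],1],[[0,0,0],[0,0,0],1],[[0,0,0],[0,0,0],1]]'
python3 -m jog '[[[0,0,0],[0,0,0],1],[[0,0,0],[0,0,0],1],[[0,0,0],[0,0,0],1]]'
```

```text
time_s: 25.8
position: [0.549, 0.0355, 0.0509]
tcp_rot: [[0.309, 0.951, 0.001], [0.951, -0.309, -0.0], [0.0, 0.001, -1.0]]
force: [-0.1, 0.5, 0.1]
opening: 0.997
time_s: 26.8
position: [0.5474, 0.0358, 0.0501]
tcp_rot: [[0.309, 0.951, -0.002], [0.951, -0.309, 0.0], [-0.0, -0.002, -1.0]]
force: [-1.2, -0.1, 1.0]
opening: 0.274
time_s: 27.05
position: [0.5474, 0.0358, 0.0501]
tcp_rot: [[0.309, 0.951, -0.002], [0.951, -0.309, 0.0], [-0.0, -0.002, -1.0]]
force: [-3.6, 0.6, 0.5]
opening: 0.275
```

```bash
python3 -m jog '[[[1.7,-1.5,-6],[0,0,0],1],[[4,-1.5,-12.5],[0,0,0],1],[[9,-1.5,-24.5],[0,0,0],1],[[15,-1.5,-36],[0,0,0],1],[[22,-1.5,-47],[0,0,0],1],[[30,-1.5,-57.5],[0,0,0],1],[[39,-1.5,-67],[0,0,0],1],[[48.5,-1.5,-76],[0,0,0],1],[[59,-1.5,-84],[0,0,0],1],[[59,-1.5,-84],[0,0,0],1],[[59,-1.5,-84],[0,0,0],1]]'
```

```text
time_s: 27.97
position: [0.5662, 0.0928, 0.135]
tcp_rot: [[0.308, 0.951, 0.003], [0.951, -0.308, 0.001], [0.001, 0.002, -1.0]]
force: [1.7, 0.1, -1.5]
opening: 0.278
```

```bash
python3 -m jog '[[[5,0,-3.5],[0,0,0],1],[[11,0,-7],[0,0,0],1],[[22.5,0,-13],[0,0,0],1],[[34.5,0,-18],[0,0,0],1],[[47,0,-22],[0,0,0],1],[[60,0,-25],[0,0,0],1],[[73,0,-26.5],[0,0,0],1],[[80,0,-27],[0,0,0],1],[[86,0,-27],[0,0,0],1],[[86,0,-27],[0,0,0],1],[[86,0,-27],[0,0,0],1],[[86,0,-27],[0,0,0],1]]'
python3 -m jog '[[[0,0,0],[0,0,0],1],[[0,0,0],[0,0,0],1],[[0,0,0],[0,0,0],1],[[0,0,0],[0,0,0],1],[[0,0,0],[0,0,0],1],[[0,0,0],[0,0,0],1]]'
python3 - <<'E'
from h import *
s=cap('scene','s9'); d=cap('side','d9'); st=bot.read_state(); print(np.abs(st['qvel']).max(),st['force'],st['opening'])
print(proj('scene',(.5925,.1737,.205)),proj('side',(.5925,.1737,.205)))
cv2.imwrite('pics/c9.png',np.hstack([cv2.resize(s[130:265,200:335],(400,400),interpolation=cv2.INTER_CUBIC),cv2.resize(d[90:225,140:275],(400,400),interpolation=cv2.INTER_CUBIC)])[:,:,::-1])
E
```

```text
time_s: 28.97
position: [0.5923, 0.1726, 0.1619]
tcp_rot: [[0.308, 0.951, 0.001], [0.951, -0.308, -0.003], [-0.002, 0.002, -1.0]]
force: [3.0, -4.4, -2.6]
opening: 0.274
time_s: 29.47
position: [0.5923, 0.1725, 0.1619]
tcp_rot: [[0.309, 0.951, 0.001], [0.951, -0.309, -0.003], [-0.002, 0.002, -1.0]]
force: [3.0, -3.7, -3.0]
opening: 0.274
0.11160857563381639 [ 3.92100479 -4.65296773 -2.39208096] 0.2773816067158476
(np.float64(290.96925722908304), np.float64(174.4897494368663)) (np.float64(202.7899491419299), np.float64(168.79180722428342))
```

View pics/c9.png

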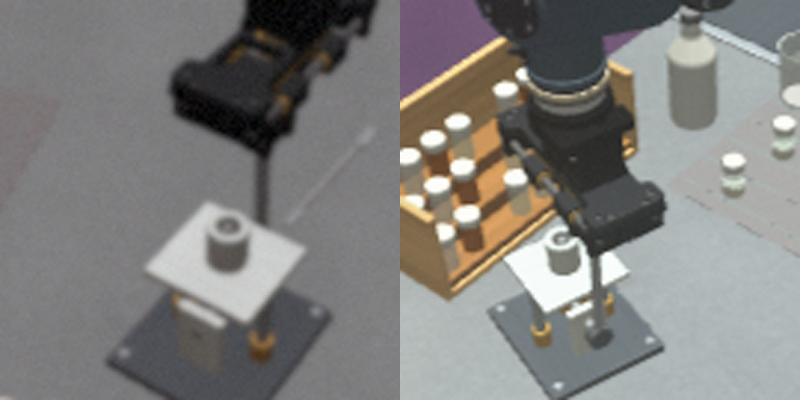

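The lever stands upright: side crop shows the rod vertical at (598,290) and the fingers on the knob. The table is raised with the wide sleeve seated. TCP travel matches the 75° arc to within 1–2 mm, and the vials are in place. Handing in.

```bash
python3 -c "
from rig import bot
print(bot.hand_in())"
```

```text
the job is handed in; nothing more can be done
None
```

The job is handed in at about 29.6 s of the 70 s allowed; the hand-in reports no verdict. The wide sleeve is on the gauge pin, the narrow one stands in the large white tray, and the gripper holds the cam lever upright.

**Last checks:**
- **Sleeves:** the final picture showed the wide sleeve still on the pin on the raised table. The narrow one was last seen in the tray before the lever swing. Neither was touched after release.
- **Lever:** it stood vertical, with the knob within 1–2 mm of the computed upright point. The fingers held the knob at a 24 mm opening, the wrist felt about 6 N, and the arm was still.
- **Vials:** both stood where they began, judged by eye in the final side picture.

**What failed or disagreed:**
- **Missed grasps:** the first two tries at the narrow sleeve closed on nothing. The fingertips end about 29 mm short of the reported TCP, measured in the camera views and confirmed by descending with no contact. I allowed for that from then on, and the sleeve was not disturbed.
- **Small spreads:** the views disagreed by 1–4 mm on positions and about 2° on the stand's yaw. The sleeve went onto the pin with no measurable force.

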